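# Key a nail-swatch wheel into its display foot and hold it down

### The arm

A 6-joint arm with a two-finger parallel gripper is mounted at the origin on the work surface. World frame = base frame: x ahead of the robot, y to its left, z up, the work surface at z = 0. Lengths are in m, angles in rad, forces in N, time in s.
With the tool pointing down it reaches from about 0.35 to 0.925 m from the base axis. Payload 6.4 kg.
Tool frame: the origin (TCP) lies midway between the tips of the shut fingers; the grasp point (between the pads) lies 19 mm behind it; z points along the fingers, y is the line along which they close (so a half turn about z gives the same grasp; the last joint's range is limited). The gripper opens to 94 mm and grips with 3 to 60 N. Pads are 16 mm wide; open, the fingers measure 119 mm over their backs; the gripper's body (75 mm by 177 mm) begins 78 mm behind the grasp point.
Start: joints at [1.134, 0.245, 1.558, -0, 1.339, -0.174], TCP at [0.169, 0.628, 0.205] pointing down, gripper open.
Joint ranges: [-3.13, 3.13], [-1.02, 2.26], [0.13, 2.54], [-0.95, 4.09], [0.21, 2.88], [-2.74, 2.74]. Speed limits (rad/s): [2.57, 2.57, 3.14, 3.14, 3.14, 3.14].

### API

Orientations are given as a rotation vector (axis times angle).
In Python, from rig import r gives the robot as it stands.
- The arm moves only by the tool drive_tool, never from a script. Its argument "targets" is a list that holds one entry, the list of rows, each a list of 7 numbers: the opening in per cent of the stroke, from 0 (shut) to 100 (fully open), then the shift along the world's x, y, z in cm, then the turn, a rotation vector about the world's x, y, z in rad. In form: [[[hand, dx, dy, dz, rx, ry, rz], ...]]. A call has 1 to 20 rows; each row shifts and turns the commanded pose from where the row before left it; what a row does not reach is not made up. A row lasts 1/12 s, in which the tool goes at most 41.7 mm and 7.16 degrees, less where a joint would pass 70% of its speed; a pose out of reach is approached as far as the arm can. A call is refused whole if a number of a shift passes 4.17 or a number of a turn 0.125, either way. A call with a gripper value outside its range is refused whole. The fingers move at their own pace and stop on an object; "force" is the grip in N (left out, the last holds). Time passes only in rows, so rows that do not move let the fingers close. It gives the time, the measured TCP pose, the force, the opening and the grip force at its end, in the units of the state.
- r.read_state(): the state, without advancing time (a new reading comes with each control period).
- r.snapshot(name): name is "scene" or "side" or "wrist"; returns the picture (400x640x3 uint8, red, green, blue); there is no depth.
- r.camera_info(name): a dict with "mtx" (3x3 intrinsics, pixels), "k1" (the pictures are not rectified: a ray, as slopes to the right and down, at radius r is drawn at 1 + k1 r^2 times it, then the intrinsics apply), "camera_from_world" (4x4, takes a point from world to camera coordinates). Camera axes: x right, y down, z forward; pixel columns grow to the right and rows downward; lengths in m; the calibration is good to about 2 mm. A picture is of the moment at which its call begins: read the wrist's pose just before it. camera_info takes no time and is no camera call; for the wrist camera it gives the pose at the moment of the call.
- r.job_done(): hands the job in; it is judged then, once.
The state is a dict: "time": time; "qpos": joint angles; "joint_vel": joint speeds; "joint_efforts": joint torques, N m; "position": TCP position; "orientation": TCP orientation; "force": force on the tool from outside, world axes, zero at the start; "moment": the same for the moment, N m; "gripper_width": finger opening in m; "gripper_force": force on a finger pad.
Only numpy, scipy, OpenCV 4.12 (cv2) and the standard library are available. Lean on these libraries where they do the work, as an engineer would, in place of code of your own. Each camera call takes 0.05 s, during which the arm holds its last target. There are 200 camera calls.

### The job

Lift the swatch wheel by its upright grip out of the white jar stand and push its keyed shaft into the hub of the grey display foot: turn it until the key slips into the keyway, then keep pushing against the spring until the wheel's disc sits fully home on the hub. Finish still gripping the wheel and holding it down there, so that a colleague can tighten the clamp screw; let nothing go, and leave the gel pots and the brush where they are.

Things in the scene. Friction and masses are not known exactly. Their poses are not given: they have to be found in the camera images.
- swatch_wheel: Loose nail-swatch wheel, 0.10 to 0.21 kg, hanging upright in the jar stand. Origin: centre of the underside of its white disc (diameter 72 mm, 5 mm thick), on the shaft axis; z up, x towards the key. Eight flat swatch paddles ring the disc: seven end 52 mm from the axis; the one long paddle ends 70 mm from it, along +x, right above the key.
- wheel_grip (a point): Centre of the grip, 42 mm above the wheel's origin, axes as the wheel's: an upright aluminium bar 30 mm (x) by 14 mm (y) by 44 mm tall, 20 to 64 mm above the origin, on a thin neck above the disc. Take it across y (14 mm).
- wheel_tip (a point): Lower end of the steel shaft, 48 mm below the wheel's origin. Shaft diameter 20 mm, last 4 mm tapered to 15 mm. On its +x side a key 8 mm wide stands out to 16 mm from the axis, from 2 to 36 mm below the wheel's origin; the last 12 mm of shaft are plain and enter the bore at any angle.
- stand: Fixed white ceramic jar on a round foot (foot diameter 90 mm), 62 mm tall, outer diameter 54 mm, inner diameter 40 mm. The wheel's disc rests on its rim with the shaft hanging free inside. Origin: centre of its underside; z up.
- hub: Fixed grey display foot, diameter 112 mm, 13 mm tall, with a collar (diameter 70 mm, up to 42 mm) holding an upright aluminium sleeve (diameter 52 mm, top 65 mm above the table). Origin: centre of the underside; z up; +x points to the clamp lug, a block with a small screw, reaching 59 mm from the axis, 17 to 39 mm above the table.
- hub_mouth (a point): Centre of the bore at the sleeve's top; axes as hub's. The wheel is home with its origin here. Bore diameter 22 mm; one keyway 10 mm wide, to 18 mm from the axis, full length. It faces the lug, but turned by an unknown angle up to 15 degrees either way from +x. The key enters within about 4 degrees of it; else it lands on the top with the disc 36 mm above.
- plunger (a joint): Spring plunger (brass, diameter 17 mm) in the bottom of the bore, metres: 0 up, its top 38 mm below the sleeve's top; about 0.010 when the wheel is fully home. It pushes up with 4 N at 0 and 9 N at 0.010, so a wheel let go is lifted again by 10 mm.
- gel_pot0: Bystander: small closed gel pot, diameter 38 mm, 36 mm tall, standing between the stand and the foot. Origin: centre of its underside.
- gel_pot1: Bystander: gel pot as gel_pot0, farther from the robot.
- gel_pot2: Bystander: gel pot as gel_pot0, farther from the robot.
- brush: Bystander: lying nail brush with pink handle, 157 mm long, 10 mm thick, long axis x. Origin: on the table under the middle of its handle.
Mind the look-alikes: they are no part of the job. Leave any brown or turquoise look-alike of the stand alone.

How it is judged:
By the outcome, as a careful person would: the job done as asked, in the order asked, and still so for the second after the job is handed in, while the arm keeps its last pose, push and grip.
It also fails if it takes over 48 s, if anything falls off the work surface, if the arm or the gripper's body presses on something with over 40 N, if the wrist force passes 120 N, or if a joint passes its speed limit or range.

## Working session

There is one attempt and no reset: what is moved stays moved. The work goes in short steps, Python scripts to look and compute and a tool call to move; the robot and the scene stay as the last step left them, time stands still between calls to the robot, and variables do not carry over. Pictures are saved under pics/ and viewed, at most 10 in all, crops included, and the job is handed in when it is done.

Besides the shell and the picture viewer there is one more tool, called after "Request:" as a command line: name --argument value ..., lists and objects as JSON in quotes. drive_tool: Moves the arm, as the interface text tells. Its arguments: {"type":"object","properties":{"targets":{"type":"array","items":{"type":"array","items":{"type":"array","items":{"type":"number"}}}},"force":{"type":"number"}},"required":["targets"]}

```bash
mkdir -p pics
cat > h.py <<'E'
import numpy as np, cv2
from rig import r
def save(name,fn):
    im=r.snapshot(name); cv2.imwrite(fn,cv2.cvtColor(im,cv2.COLOR_RGB2BGR)); return im
def ray(ci,u,v):
    K=np.array(ci["mtx"]);p=np.array([(u-K[0,2])/K[0,0],(v-K[1,2])/K[1,1]])
    q=p.copy()
    for _ in range(20): q=p/(1+ci["k1"]*(q@q))
    T=np.array(ci["camera_from_world"]);R=T[:3,:3]
    return -R.T@T[:3,3], R.T@np.array([q[0],q[1],1])
def onz(ci,u,v,z):
    o,d=ray(ci,u,v); return o+d*(z-o[2])/d[2]
def proj(ci,P):
    T=np.array(ci["camera_from_world"]);c=T[:3,:3]@np.array(P)+T[:3,3];q=c[:2]/c[2]
    q=q*(1+ci["k1"]*(q@q));K=np.array(ci["mtx"]);return K[0,0]*q[0]+K[0,2],K[1,1]*q[1]+K[1,2]
E
python3 - <<'E'
from h import *
a=save("scene","pics/s0.png");b=save("side","pics/d0.png")
for n in("scene","side","wrist"):
    ci=r.camera_info(n);T=np.array(ci["camera_from_world"]);print(n,-T[:3,:3].T@T[:3,3],T[2,:3])
print(r.read_state())
E
```

```text
scene [1.11651839 0.33623584 0.93931179] [-0.46856645 -0.37361022 -0.80053787]
side [ 0.19079635 -0.4645124   0.816965  ] [ 0.48649133  0.45087162 -0.74835885]
wrist [0.09584475 0.64585324 0.38235995] [ 0.2525308  -0.06833996 -0.96517244]
{'time': 0.1, 'qpos': array([ 1.13389353e+00,  2.45745638e-01,  1.55887508e+00, -3.25161922e-06,
        1.33867478e+00, -1.74078833e-01]), 'joint_vel': array([-0.00010712, -0.00210684, -0.00071354, -0.00018535,  0.0004763 ,
       -0.00047643]), 'joint_efforts': array([-9.49273344e-04, -4.16914380e+01, -3.15527594e+01,  6.86800154e-02,
        3.09441669e-02, -3.69013424e-05]), 'position': array([0.16862977, 0.62719643, 0.2044638 ]), 'orientation': array([-4.11587688e-01, -3.11399980e+00,  2.55206275e-03]), 'force': array([-0.22028914, -0.02664184, -0.3050026 ]), 'moment': array([ 0.03894387, -0.01076353, -0.04651908]), 'gripper_force': 0.0, 'gripper_width': 0.09420972831766002}
```

View pics/s0.png

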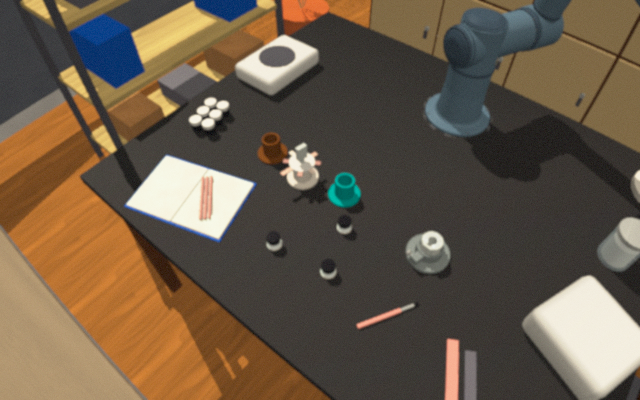

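View pics/d0.png

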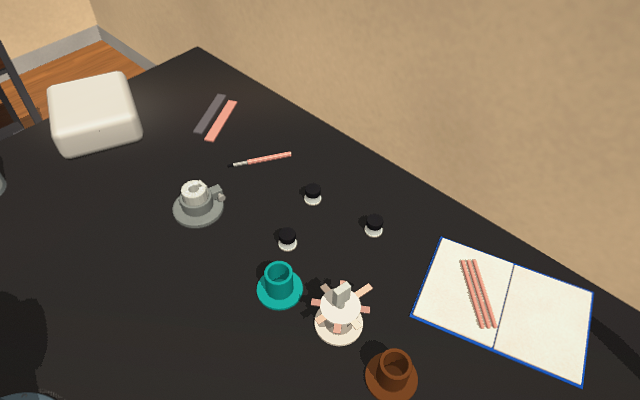

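The wheel sits in the white stand: scene (302,165), side (341,300). The hub is at scene (430,250), side (197,195), with its lug at side (218,195). Next I compute coarse positions and enlarge both objects.

Run:
```python
from h import *
a=cv2.imread("pics/s0.png");b=cv2.imread("pics/d0.png")
S=r.camera_info("scene");D=r.camera_info("side")
for n,ci,u,v,z in[("griptop",S,300,148,.126),("griptop",D,342,290,.126),("stand foot",S,303,179,.005),("stand foot",D,338,324,.005),("sleeve",S,432,240,.065),("sleeve",D,195,187,.065),("hubfoot",S,428,254,.01),("hubfoot",D,198,208,.01),("lug",D,218,194,.039),("lug",S,412,256,.039),("pot",S,345,220,.036),("pot",S,328,265,.036),("pot",S,274,238,.036),("turq",D,278,268,.062)]:
    print(n,onz(ci,u,v,z).round(3))
c=lambda im,x,y:cv2.resize(im[y-38:y+38,x-50:x+50],(400,300),interpolation=cv2.INTER_CUBIC)
cv2.imwrite("pics/c0.png",np.vstack([np.hstack([c(a,305,165),c(b,341,305)]),np.hstack([c(a,430,250),c(b,200,195)])]))
```

```text
griptop [ 0.536 -0.215  0.126]
griptop [ 0.529 -0.22   0.126]
stand foot [ 0.538 -0.209  0.005]
stand foot [ 0.528 -0.219  0.005]
sleeve [0.525 0.195 0.065]
sleeve [0.532 0.196 0.065]
hubfoot [0.53  0.199 0.01 ]
hubfoot [0.522 0.188 0.01 ]
lug [0.565 0.165 0.039]
lug [0.578 0.176 0.039]
pot [ 0.594 -0.017  0.036]
pot [0.724 0.031 0.036]
pot [ 0.749 -0.122  0.036]
turq [ 0.513 -0.08   0.062]
```

View pics/c0.png

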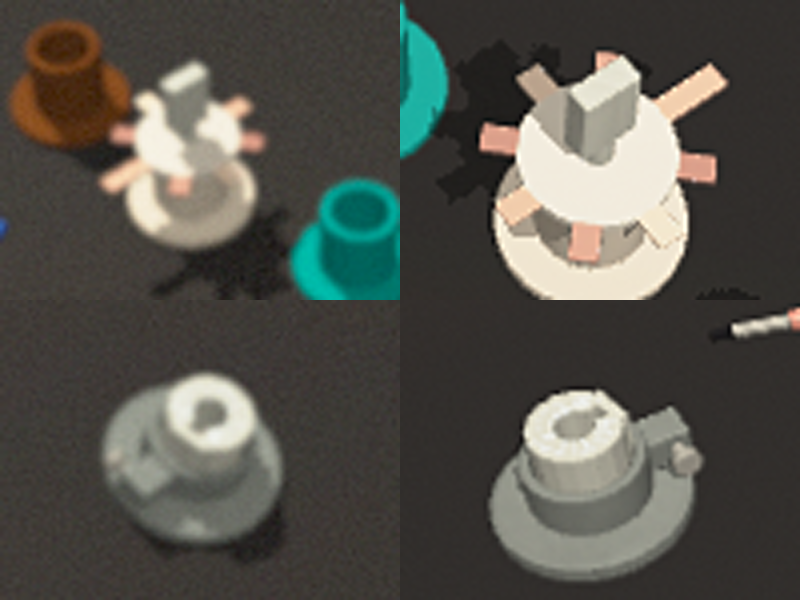

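Long paddle points to the upper right in the side crop (tip about px 372,286) and the grip's broad face follows it. Keyway notch is visible at the sleeve, near the lug. I move over the hub for a close look and work out the paddle angle.

Run:
```python
from h import *
S=r.camera_info("scene");D=r.camera_info("side")
def yaw(p,q): d=q-p; return np.degrees(np.arctan2(d[1],d[0])).round(1),np.linalg.norm(d[:2]).round(4)
c=np.array([.532,-.217,.0645])
for n,ci,u,v in[("D",D,371.5,285.5),("S",S,281.5,172.5),("S",S,321,162.5),("S",S,314.5,153)]:
    print(n,yaw(c,onz(ci,u,v,.0645)), proj(ci,c))
# grip top edges in side view
print(yaw(onz(D,333,293,.126),onz(D,351,285,.126)) )
```

```text
D (np.float64(-11.3), np.float64(0.0721)) (np.float64(339.98765237034456), np.float64(305.9056188812562))
S (np.float64(-16.1), np.float64(0.064)) (np.float64(301.254756999142), np.float64(162.4674623957864))
S (np.float64(128.8), np.float64(0.0546)) (np.float64(301.254756999142), np.float64(162.4674623957864))
S (np.float64(173.9), np.float64(0.051)) (np.float64(301.254756999142), np.float64(162.4674623957864))
(np.float64(-19.9), np.float64(0.0341))
```

Request:
drive_tool --targets '[[[100,2.6,-3.1,0,0,0,0],[100,2.6,-3.1,0,0,0,0],[100,2.6,-3.1,0,0,0,0],[100,2.6,-3.1,0,0,0,0],[100,2.6,-3.1,0,0,0,0],[100,2.6,-3.1,0,0,0,0],[100,2.6,-3.1,0,0,0,0],[100,2.6,-3.1,0,0,0,0],[100,2.6,-3.1,0,0,0,0],[100,2.6,-3.1,0,0,0,0],[100,2.6,-3.1,0,0,0,0],[100,2.6,-3.1,0,0,0,0],[100,2.6,-3.1,0,0,0,0],[100,2.0,-3.1,0,0,0,0],[100,0,0,0,0,0,0],[100,0,0,0,0,0,0]]]'

```text
time: 1.43
position: [0.5273, 0.1923, 0.2049]
orientation: [-0.417, -3.113, 0.0]
force: [-0.2, 0.0, -0.2]
gripper_width: 0.0937
gripper_force: 0.0
```

Run:
```python
from h import *
print(r.read_state()["position"])
ci=r.camera_info("wrist")
im=save("wrist","pics/w1.png")
import json; json.dump({k:np.array(ci[k]).tolist() for k in ci if k in("mtx","k1","camera_from_world")},open("w1.json","w"))
print(proj(ci,[.529,.196,.065]))
```

```text
[0.52726568 0.1923045  0.20489449]
(np.float64(326.0259193754451), np.float64(190.97916806663332))
```

View pics/w1.png

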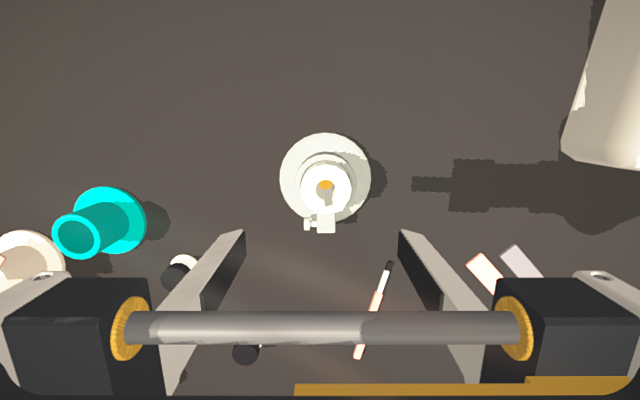

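Wrist view: hub sleeve at (326,187), orange plunger visible, keyway below it, lug at (326,224). I'll segment the sleeve's top and keyway.

Run:
```python
from h import *
import json; ci=json.load(open("w1.json"))
im=cv2.imread("pics/w1.png"); 
g=cv2.cvtColor(im,cv2.COLOR_BGR2GRAY).astype(np.float32)
# rectify top plane z=.065 to metric: 0.25mm/px, 80mm square centred (.529,.196); x right, y up
N=400;xs=.529+(np.arange(N)-200)*.0002;ys=.196-(np.arange(N)-200)*.0002
M=np.array([[proj(ci,[x,y,.065]) for x in xs] for y in ys],np.float32)
t=cv2.remap(im,M,None,cv2.INTER_CUBIC)
cv2.imwrite("pics/top1.png",cv2.resize(t,(560,560)))
```

```text
(no output)
```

View pics/top1.png

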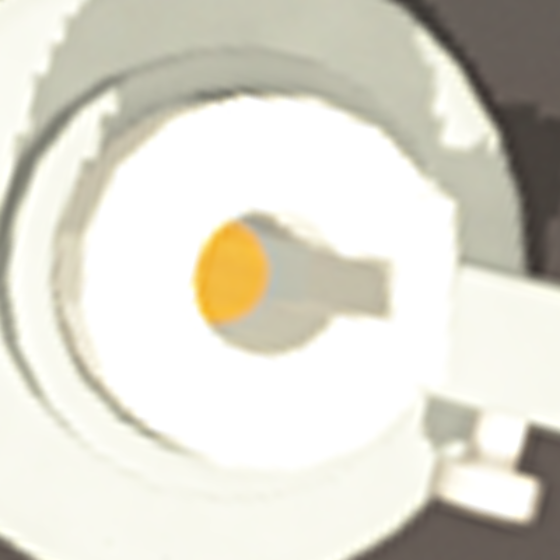

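Rectified top (7 px/mm, x right, y up): sleeve centred at about (269,281), keyway ending at x=388 between y=257 and 316, so a few degrees below +x. I'll fit it numerically, and move over the wheel.

Run:
```python
from h import *
t=cv2.imread("pics/top1.png"); g=t.min(2); hs=cv2.cvtColor(t,cv2.COLOR_BGR2HSV)
hole=((t.max(2)<235)|(hs[...,1]>100)).astype(np.uint8)
n,l,s,c=cv2.connectedComponentsWithStats(hole); k=l[282,300]; print(s[k],c[k])
m=l==k
mid=[];
for x in range(345,384,4):
    y=np.where(m[:,x])[0]; mid.append((x,y.min(),y.max()))
mid=np.array(mid);print(mid[::3])
print("edge slopes",[np.degrees(np.arctan(-np.polyfit(mid[:,0],mid[:,j],1)[0])) for j in(1,2)])
w=np.uint8((g>243)|(m));w=cv2.morphologyEx(w,cv2.MORPH_OPEN,np.ones((9,9)))
# bore circle from hole contour with x<320
y,x=np.where(m^cv2.erode(m.astype(np.uint8),np.ones((3,3))).astype(bool)); q=(x<310)
A=np.c_[x[q],y[q],np.ones(q.sum())];b=-(x[q]**2+y[q]**2.);u=np.linalg.lstsq(A,b,rcond=None)[0]
cx,cy=-u[0]/2,-u[1]/2;print("bore",cx,cy,np.sqrt(cx*cx+cy*cy-u[2])/7)
cm=mid[:,1:].mean(1);print("key angle",np.degrees(np.arctan2(-(cm.mean()-cy),mid[:,0].mean()-cx)), "world",.529+(cx-280)/7000,.196-(cy-280)/7000)
```

```text
[  194   210   197   146 18974] [281.60524929 285.34773901]
[[345 256 315]
 [357 258 315]
 [369 258 316]
 [381 260 318]]
edge slopes [np.float64(-4.3323139831886), np.float64(-5.280517297348394)]
bore 262.4074356788156 284.57278743153165 9.8225750490997
key angle -1.3537670602532084 world 0.5264867765255451 0.19534674465263835
```

Request:
drive_tool --targets '[[[100,0,-4.0,1.0,0,0,0],[100,0,-4.0,1.0,0,0,0],[100,0,-4.0,1.0,0,0,0],[100,0,-4.0,1.0,0,0,0],[100,0,-4.0,1.0,0,0,0],[100,0,-4.1,0,0,0,0],[100,0,-4.1,0,0,0,0],[100,0,-4.1,0,0,0,0],[100,0,-4.1,0,0,0,0],[100,0,-4.1,0,0,0,0],[100,0,0,0,0,0,0],[100,0,0,0,0,0,0]]]'

```text
time: 2.48
position: [0.5267, -0.2111, 0.255]
orientation: [-0.413, -3.113, -0.002]
force: [0.2, 0.4, 0.1]
gripper_width: 0.094
gripper_force: 0.0
```

Run:
```python
from h import *
ci=r.camera_info("wrist"); im=save("wrist","pics/w2.png")
np.save("w2.npy",ci,allow_pickle=True)
def plane(z,nm):
    N=280;xs=.530+(np.arange(N)-140)*.0005;ys=-.217-(np.arange(N)-140)*.0005
    M=np.array([[proj(ci,[x,y,z]) for x in xs] for y in ys],np.float32)
    b=cv2.cvtColor(im,cv2.COLOR_RGB2BGR)
    return cv2.resize(cv2.remap(b,M,None,cv2.INTER_CUBIC),(400,400))
cv2.imwrite("pics/top2.png",np.hstack([plane(.067,0),plane(.126,0)]))
```

```text
(no output)
```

View pics/top2.png

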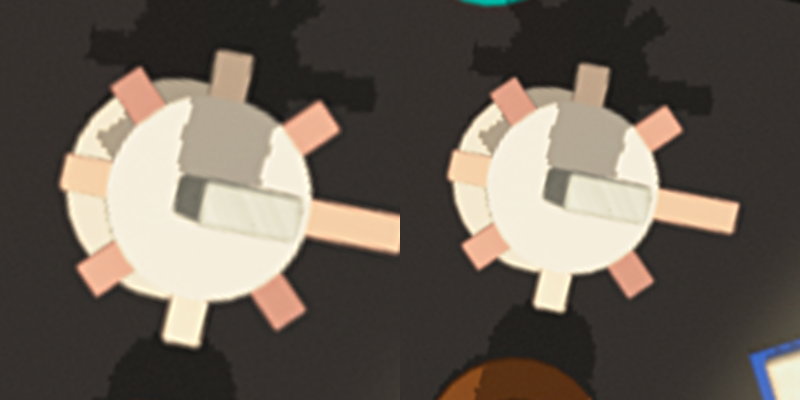

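Top views (2.857 px/mm): disc centre (209,198), i.e. (0.533,-0.217). The grip and long paddle lie at about -9.7° from +x. I turn +5.4°, descend and grip.

Request:
drive_tool --targets '[[[100,0.6,-0.6,0,0,0,0.094],[100,0,0,-3.5,0,0,0],[100,0,0,-3.5,0,0,0],[100,0,0,-3.5,0,0,0],[100,0,0,-3.0,0,0,0],[100,0,0,-2.0,0,0,0],[100,0,0,-1.0,0,0,0],[100,0,0,-0.5,0,0,0],[100,0,0,0,0,0,0],[0,0,0,0,0,0,0],[0,0,0,0,0,0,0],[0,0,0,0,0,0,0],[0,0,0,0,0,0,0],[0,0,0,0,0,0,0],[0,0,0,0,0,0,0],[0,0,0,0,0,0,0],[0,0,0,0,0,0,0]]]' --force 50

```text
time: 3.95
position: [0.5328, -0.2174, 0.0855]
orientation: [0.265, 3.13, -0.0]
force: [0.4, -0.8, 0.7]
gripper_width: 0.0443
gripper_force: 0.0
```

Request:
drive_tool --targets '[[[0,0,0,0,0,0,0],[0,0,0,0,0,0,0],[0,0,0,0,0,0,0],[0,0,0,0,0,0,0],[0,0,0,0,0,0,0],[0,0,0,0,0,0,0],[0,0,0,0,0,0,0],[0,0,0,0,0,0,0]]]'

```text
time: 4.62
position: [0.5328, -0.2172, 0.0854]
orientation: [-0.265, -3.13, -0.0]
force: [-0.5, -0.1, -0.4]
gripper_width: 0.0138
gripper_force: 50.0
```

Request:
drive_tool --targets '[[[0,0,0,0.5,0,0,0],[0,0,0,1.5,0,0,0],[0,0,0,2.5,0,0,0],[0,0,0,2.5,0,0,0],[0,0,0,2.0,0,0,0],[0,0,1.5,0,0,0,0],[0,0,3.0,0,0,0,0.054],[0,-0.1,3.5,0,0,0,0.054],[0,-0.1,4.0,0,0,0,0],[0,-0.1,4.0,0,0,0,0],[0,-0.1,4.0,0,0,0,0],[0,-0.1,4.0,0,0,0,0],[0,-0.1,4.0,0,0,0,0],[0,0,4.0,0,0,0,0],[0,0,4.0,0,0,0,0],[0,0,3.0,0,0,0,0],[0,0,1.7,0,0,0,0],[0,0,0.5,0,0,0,0],[0,0,0,0,0,0,0],[0,0,0,0,0,0,0]]]'

```text
time: 6.28
position: [0.5262, 0.1943, 0.1746]
orientation: [-0.095, -3.139, 0.001]
force: [0.1, -0.6, -0.5]
gripper_width: 0.0136
gripper_force: 50.0
```

Run:
```python
from h import *
a=save("scene","pics/s3.png");b=save("side","pics/d3.png")
S=r.camera_info("scene");D=r.camera_info("side");out=[]
for im,ci in((a,S),(b,D)):
    im=cv2.cvtColor(im,cv2.COLOR_RGB2BGR);u,v=map(int,proj(ci,[.527,.195,.1]))
    out.append(cv2.resize(im[v-45:v+45,u-40:u+40],(400,450),interpolation=cv2.INTER_CUBIC)); print(u-40,v-45)
    print(proj(ci,[.527,.195,.065]),proj(ci,[.5262,.1943,.1036]))
cv2.imwrite("pics/c3.png",np.hstack(out))
```

```text
394 187
(np.float64(431.6114815590637), np.float64(240.60892934159057)) (np.float64(434.8450619740173), np.float64(231.482691128126))
150 131
(np.float64(193.46946818293566), np.float64(188.34889726889688)) (np.float64(190.06608397920974), np.float64(176.07300144679442))
```

View pics/c3.png

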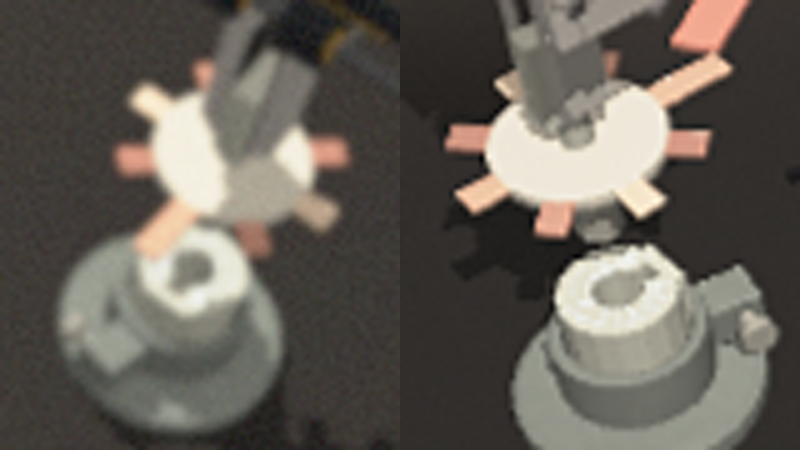

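The shaft hangs just above the bore (side tip at px 190,178, as predicted). I correct by 1 mm and insert the plain tip gently.

Request:
drive_tool --targets '[[[0,0.08,0.1,-0.5,0,0,0],[0,0,0,-1.5,0,0,0],[0,0,0,-1.0,0,0,0],[0,0,0,-0.5,0,0,0],[0,0,0,-0.2,0,0,0],[0,0,0,-0.2,0,0,0],[0,0,0,-0.2,0,0,0],[0,0,0,-0.2,0,0,0],[0,0,0,0,0,0,0]]]'

```text
time: 7.13
position: [0.5277, 0.1957, 0.1324]
orientation: [0.095, 3.14, 0.0]
force: [-0.4, 0.4, -0.6]
gripper_width: 0.0136
gripper_force: 50.0
```

Request:
drive_tool --targets '[[[0,0,0,-0.2,0,0,0],[0,0,0,-0.2,0,0,0],[0,0,0,-0.2,0,0,0],[0,0,0,-0.15,0,0,0],[0,0,0,-0.1,0,0,0],[0,0,0,0,0,0,0]]]'

```text
time: 7.63
position: [0.5275, 0.1957, 0.1236]
orientation: [-0.096, -3.14, 0.0]
force: [-0.3, -0.1, -0.9]
gripper_width: 0.0137
gripper_force: 50.0
```

Tip is in with no side force. Now down a little past where the key would land.

Request:
drive_tool --targets '[[[0,0,0,-0.1,0,0,0],[0,0,0,-0.1,0,0,0],[0,0,0,-0.1,0,0,0],[0,0,0,0,0,0,0]]]'

```text
time: 7.97
position: [0.5275, 0.1957, 0.1207]
orientation: [-0.095, -3.14, 0.0]
force: [-0.6, 0.5, -1.4]
gripper_width: 0.0137
gripper_force: 50.0
```

The key has dropped in past the contact level without resistance. Continue.

Request:
drive_tool --targets '[[[0,0,0,-0.2,0,0,0],[0,0,0,-0.3,0,0,0],[0,0,0,-0.3,0,0,0],[0,0,0,-0.3,0,0,0],[0,0,0,-0.3,0,0,0],[0,0,0,-0.3,0,0,0],[0,0,0,-0.2,0,0,0],[0,0,0,0,0,0,0]]]'

```text
time: 8.63
position: [0.5272, 0.1956, 0.1013]
orientation: [-0.095, -3.139, 0.0]
force: [0.4, 0.6, -1.0]
gripper_width: 0.0134
gripper_force: 50.0
```

Request:
drive_tool --targets '[[[0,0,0,-0.2,0,0,0],[0,0,0,-0.2,0,0,0],[0,0,0,-0.2,0,0,0],[0,0,0,-0.2,0,0,0],[0,0,0,-0.2,0,0,0],[0,0,0,-0.2,0,0,0],[0,0,0,0,0,0,0],[0,0,0,0,0,0,0]]]'

```text
time: 9.3
position: [0.5281, 0.1958, 0.0908]
orientation: [0.095, 3.14, 0.0]
force: [-2.2, -0.5, 7.0]
gripper_width: 0.0135
gripper_force: 50.0
```

Spring is felt (7 N). I press on to the hard stop.

Request:
drive_tool --targets '[[[0,0,0,-0.1,0,0,0],[0,0,0,-0.1,0,0,0],[0,0,0,0,0,0,0],[0,0,0,0,0,0,0]]]'

```text
time: 9.63
position: [0.5281, 0.1958, 0.089]
orientation: [0.095, 3.14, 0.0]
force: [-2.3, -0.3, 7.5]
gripper_width: 0.0135
gripper_force: 50.0
```

Request:
drive_tool --targets '[[[0,0,0,-0.1,0,0,0],[0,0,0,-0.1,0,0,0],[0,0,0,0,0,0,0],[0,0,0,0,0,0,0]]]'

```text
time: 9.97
position: [0.5282, 0.1958, 0.0884]
orientation: [0.095, 3.14, -0.0]
force: [-6.7, -1.5, 14.5]
gripper_width: 0.0134
gripper_force: 50.0
```

Height equals the expected home level and force jumps; I relieve the sideways load and press a little more to confirm.

Request:
drive_tool --targets '[[[0,-0.08,0,0,0,0,0],[0,0,0,-0.1,0,0,0],[0,0,0,0,0,0,0],[0,0,0,0,0,0,0],[0,0,0,0,0,0,0]]]'

```text
time: 10.38
position: [0.5282, 0.1958, 0.0884]
orientation: [0.095, 3.138, -0.0]
force: [-6.9, -2.2, 18.7]
gripper_width: 0.0135
gripper_force: 50.0
```

Run:
```python
from h import *
s=r.read_state();print(s["position"],s["force"],s["moment"])
a=save("scene","pics/s4.png");b=save("side","pics/d4.png");out=[]
for im,n in((a,"scene"),(b,"side")):
    im=cv2.cvtColor(im,cv2.COLOR_RGB2BGR);u,v=map(int,proj(r.camera_info(n),[.527,.195,.065]))
    out.append(cv2.resize(im[v-40:v+40,u-40:u+40],(400,400),interpolation=cv2.INTER_CUBIC))
cv2.imwrite("pics/c4.png",np.hstack(out))
```

```text
[0.52815894 0.19578234 0.08836358] [-6.88109965 -2.17876641 18.73480319] [-0.41413507  1.58129079 -0.01916443]
```

View pics/c4.png

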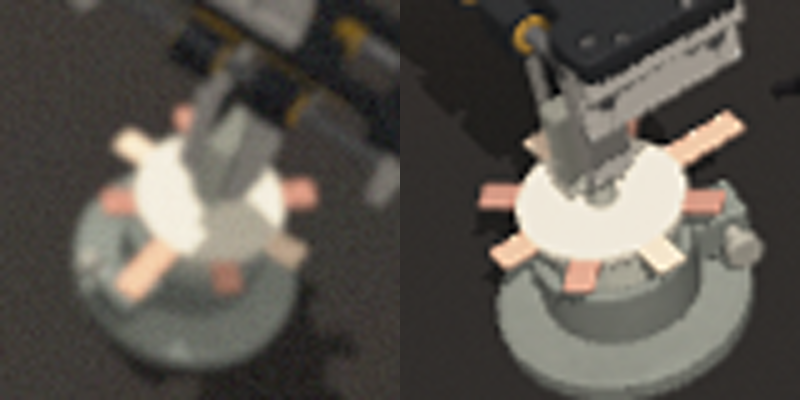

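The disc sits on the sleeve with the long paddle over the lug. The height holds at 88.4 mm (expected home height) while the push is 19 N, against the spring's 9 N, so it is home. Handing in.

```bash
python3 -c "
from rig import r
print(r.job_done())"
```

```text
the job is handed in; nothing more can be done
None
```

The swatch wheel is fully home on the hub with its key in the keyway, still gripped at 50 N and held down with about 19 N; the job is handed in, with no verdict returned.

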